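Line up tartlet tins on the tip-up tray

ROBOT

A 6-joint arm with a two-finger parallel gripper is mounted at the origin on the work surface. World frame = base frame: x ahead of the robot, y to its left, z up, the work surface at z = 0. Lengths are in m, angles in rad, forces in N, time in s.
With the tool pointing down it reaches from about 0.25 to 0.85 m from the base axis. Payload 12.5 kg.
Tool frame: the origin (TCP) lies where the fingers leave the gripper's body, on its centre line; the fingertips stand 84 mm ahead of it and the grasp point (between the pads) lies 65 mm ahead of it; z points along the fingers, y is the direction in which the jaws open and shut (so a half turn about z gives the same grasp; the last joint's range is limited). The gripper opens to 93 mm and grips with 3 to 60 N. Pads are 15 mm wide; open, the fingers measure 128 mm over their backs; the gripper's body (75 mm by 188 mm) begins 65 mm behind the grasp point.
Start: joints at [1.123, 0.351, 1.652, -0, 1.139, -0.085], TCP at [0.195, 0.514, 0.303] pointing down, gripper open.
Joint ranges: [-2.75, 2.75], [-0.79, 2.1], [0.01, 2.65], [-1.57, 4.71], [0.07, 3.14], [-2.87, 2.87]. Speed limits (rad/s): [2.22, 2.22, 2.79, 3.14, 3.14, 3.14].

INTERFACE

Orientations are given as a unit quaternion [x, y, z, w].
In Python, from bench import readout, eyes, env gives the robot as it stands.
- The arm moves only by the tool arm_command, never from a script. Its argument "deltas" is a list of rows, each a list of 3 entries, a list of its own where there are three numbers: the shift along the world's x, y, z in units of 50 mm (1.0 is 50 mm), then the turn about the world's z in units of 8 degrees (1.0 is 8 degrees), then the finger opening in mm, from 0 to 93. In form: [[[tx, ty, tz], spin, hand], ...]. A call has 1 to 8 rows; each row shifts and turns the commanded pose from where the row before left it; what a row does not reach is not made up. A row lasts 1/10 s, in which the tool goes at most 50 mm and 8.59 degrees, less where a joint would pass 70% of its speed; a pose out of reach is approached as far as the arm can. A call is refused whole if a number of a shift passes 1 or a number of a turn 1, either way. A call with a gripper value outside its range is refused whole. The fingers move at their own pace and stop on an object; "force" is the grip in N (left out, the last holds). Time passes only in rows, so rows that do not move let the fingers close. It gives the time, the measured TCP pose, the force and the opening at its end, in the units of the state.
- readout.state(): the state, without advancing time (a new reading comes with each control period).
- eyes.grab_frame(name): name is "side" or "top" or "wrist"; returns a dict with "color" (420x560x3 uint8, blue, green, red), "z_map" (420x560 float32, m along the optical axis (not along the pixel's ray), 0 where there is no reading), "K" (3x3 intrinsics, pixels), "camera_from_world" (4x4, takes a point from world to camera coordinates); the wrist camera has in their place "hand_eye" (4x4, takes a point from camera to tool coordinates, whose origin is the TCP and whose axes are the flange's). Camera axes: x right, y up, looking along -z (the intrinsics and any distortion apply to the point x, -y, -z); pixel columns grow to the right and rows downward; lengths in m; the calibration is good to about 2 mm. A picture is of the moment at which its call begins: read the wrist's pose just before it.
- env.sign_off(): hands the job in, once; it reports no verdict.
Trained networks look in the newest picture that a camera, given by its name, has taken for a name from the list of things; names that differ only in an ending like _2 or _b are one class to them, and where a whole thing is asked for, a point or a joint stands for the part that bears it (a point fixed in the world has none). Each returns a list of dicts, best first, with "score" (0 to 1); they miss things now and then, are a little off and sometimes report something else, mostly with a low value. They report only what shows in the picture. A call takes as long as a camera call.
- eyes.spot_in(target, camera): "location" ([x, y, z] in m, in world coordinates, good to about 4 mm: the middle of the surface that is visible of it).
- eyes.mark_of(target, camera): "location" ([x, y, z] in m, in world coordinates, good to about 4 mm: a listed point, or the origin of a listed thing).
The state is a dict: "time": time; "qpos": joint angles; "dq": joint speeds; "joint_torque": joint torques, N m; "tcp_pos": TCP position; "tool_rot": TCP orientation; "wrist_force": force on the tool from outside, world axes, zero at the start; "moment": the same for the moment, N m; "opening": opening from 0.0 (shut) to 1.0 (fully open).
Only numpy, scipy, OpenCV 4.12 (cv2) and the standard library are available. Lean on these libraries where they do the work, as an engineer would, in place of code of your own. Each camera call takes 0.05 s, during which the arm holds its last target.

TASK

Two tip-up trays with red handles stand on the bakery bench; one holds three loose tartlet tins, the other wooden stamps. Take the handle of the tray with the tins and tip the tray up until all three tins have slid down against its blue fence, without the gripper touching the tins; then lower the tray flat again and let go, leaving the tins in one row along the fence.

Things in the scene. Friction and masses are not known exactly. Their poses are not given: they have to be found in the camera images.
- tray_handle (a point): Centre of the tin tray's red handle, a round bar 12 mm thick, 87 mm above the bench, free for 100 mm between its posts; tray rim 42 mm below it. Axes turn with the tray: y along bar, z up, x away from fence (within 0.25 rad of world x). Hinge axis: along y through x -205, z -65 mm. Raise the bar in an arc about it, 0 to 0.7 rad; damped, 3 to 8 N; let go, it sinks flat. Bar may turn in the grip.
- tin1: One of three alike round brass-coloured tartlet tins, 46 mm across, 24 mm high, 50 g, loose on the tray's polished steel floor (60 mm below the bar's centre; tray 208 x 220 mm, rims 18 mm high). Origin: centre of its underside, z up. The tins start to slide at a tray tilt of 0.17 to 0.27 rad; at 0.5 rad held for a second all reach the fence.
- tin2: Tin like tin1; origin at the centre of its underside, z up. The blue fence they slide to is the tray's wall nearest the robot, over the hinge, 36 mm high; its inner face is at x -204 mm in the handle's axes, so a tin touching it has its centre at x -181 mm.
- tin3: Tin like tin1; origin at the centre of its underside, z up. A second tray of the same build, holding two dark wooden stamps, stands beside the tins' tray and is not part of the job; which is left or right varies.

How it is judged:
By the outcome, as a careful person would: the job done as asked, in the order asked, and still so for the second after the job is handed in, with the robot touching nothing.
It also fails if it takes over 42 s, if anything falls off the work surface, if the arm or the gripper's body presses on something with over 40 N, if the wrist force passes 120 N, or if a joint passes its speed limit or range.

## Working session

There is one attempt and no reset: what is moved stays moved. The work goes in short steps, Python scripts to look and compute and a tool call to move; the robot and the scene stay as the last step left them, time stands still between calls to the robot, and variables do not carry over. Pictures are saved under pics/ and viewed, and the job is handed in when it is done.

Besides the shell and the picture viewer there is one more tool, called after ">>>" by a JSON object that holds its "fn" and its "kwargs", one argument or row to a line. arm_command: Moves the arm, as the interface text tells. Its arguments: {"type":"object","properties":{"deltas":{"type":"array","items":{"type":"array"}},"force":{"type":"number"}},"required":["deltas"]}

```bash
mkdir -p pics; python3 - <<'E'
from bench import readout, eyes, env
import cv2
s=readout.state(); print(s)
for c in ["side","top"]:
    f=eyes.grab_frame(c); cv2.imwrite(f"pics/{c}0.png",f["color"])
    for t in ["tray_handle","tin1"]:
        print(c,t,[(d["score"],d["location"]) for d in eyes.mark_of(t,c)])
E
```

```text
{'time': 0.0, 'qpos': array([ 1.12341311e+00,  3.51218926e-01,  1.65242407e+00, -2.75365777e-05,
        1.13910686e+00, -8.45740222e-02]), 'dq': array([-0.00052416,  0.0001108 , -0.00070876, -0.00090246,  0.00150075,
       -0.0008818 ]), 'joint_torque': array([-1.82545224e-03, -4.97319889e+01, -2.85250336e+01,  6.98109297e-02,
        2.57581263e-02, -1.05712061e-04]), 'tcp_pos': array([0.19505478, 0.51398311, 0.30221087]), 'tool_rot': array([ 1.80405596e-01,  9.83592134e-01, -5.61537856e-04, -1.40024244e-04]), 'wrist_force': array([-0.01206867, -0.02404467, -0.40740121]), 'moment': array([-0.01551173, -0.00230386,  0.08074243]), 'opening': 0.9999881889600485}
side tray_handle [(0.95, [0.6144, -0.1781, 0.0859])]
side tin1 [(0.97, [0.5588, -0.247, 0.0266]), (0.97, [0.5026, -0.1142, 0.0272]), (0.86, [0.5717, -0.1739, 0.0299])]
top tray_handle [(0.78, [0.6134, -0.1773, 0.0896])]
top tin1 [(0.92, [0.4994, -0.1123, 0.03]), (0.86, [0.5701, -0.1705, 0.0273]), (0.63, [0.5659, -0.2447, 0.0258])]
```

View pics/top0.png

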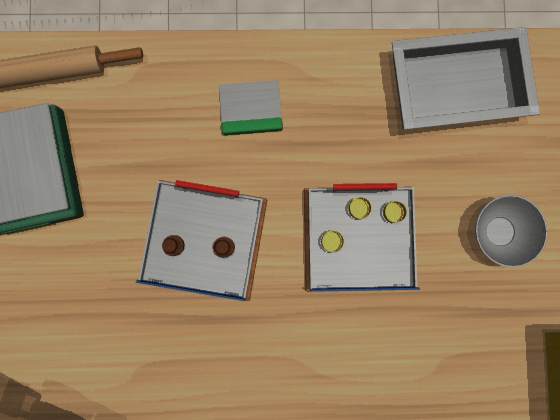

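View pics/side0.png

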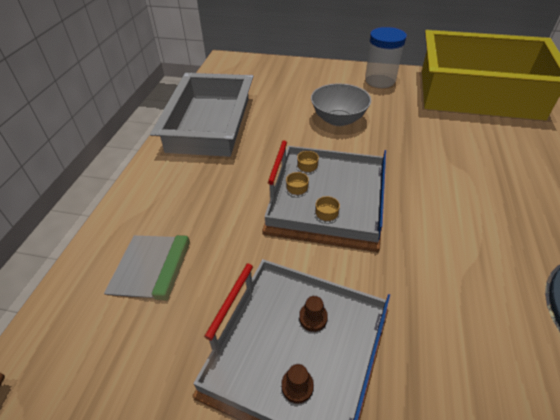

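```bash
cat > h.py <<'E'
from bench import readout, eyes, env
import cv2, numpy as np
def red(c, name=None):
    f=eyes.grab_frame(c); im=f["color"]
    if name: cv2.imwrite("pics/"+name,im)
    h=cv2.cvtColor(im,cv2.COLOR_BGR2HSV)
    m=((h[...,0]<6)|(h[...,0]>174))&(h[...,1]>200)&(h[...,2]>110)&(f["z_map"]>0)
    v,u=np.nonzero(m); z=f["z_map"][v,u]; K=f["K"]
    P=np.c_[(u-K[0,2])/K[0,0]*z,-(v-K[1,2])/K[1,1]*z,-z,np.ones(len(z))]
    return (P@np.linalg.inv(f["camera_from_world"]).T)[:,:3]
E
python3 - <<'E'
from h import *
for c in ["top","side"]:
    P=red(c); P=P[(P[:,1]<-0.09)&(P[:,2]>0.07)]
    d=np.linalg.svd(P-P.mean(0))[2][0]; d*=np.sign(d[1])
    t=(P-P.mean(0))@d
    print(c,len(P),P.mean(0),P.min(0),P.max(0),"yaw",np.arctan2(-d[0],d[1]),d[2],"ends",P.mean(0)+d*t.min(),P.mean(0)+d*t.max())
E
```

```text
top 248 [ 0.60983793 -0.17880934  0.09322333] [ 0.60537846 -0.23826473  0.08656834] [ 0.61530382 -0.1136501   0.09895179] yaw 0.0028960164265842067 -0.0015642542555397694 ends [ 0.61001006 -0.23824695  0.0933163 ] [ 0.60964921 -0.11364492  0.09312139]
side 175 [ 0.60854313 -0.17042235  0.09212299] [ 0.60453885 -0.23396519  0.08801233] [ 0.61321714 -0.11097275  0.09455239] yaw -0.009654015989051256 -0.0008885586462482549 ends [ 0.60792975 -0.23395666  0.09217945] [ 0.60911732 -0.11094794  0.09207014]
```

>>> {"fn": "arm_command", "kwargs": {
  "deltas": [
    [[0.46,-0.76,0],-0.48,93],
    [[0.46,-0.76,0],-0.48,45],
    [[0.46,-0.76,0],-0.48,45],
    [[0.46,-0.76,0],-0.48,45],
    [[0.46,-0.76,0],-0.48,45],
    [[0.46,-0.76,0],-0.48,45],
    [[0.46,-0.76,0],-0.48,45],
    [[0.46,-0.76,0],-0.48,45]
  ]
}}

```text
time: 1.2
tcp_pos: [0.3798, 0.2086, 0.303]
tool_rot: [0.436, 0.9, 0.0, 0.0]
wrist_force: [-0.1, 0.4, -0.0]
opening: 0.493
```

>>> {"fn": "arm_command", "kwargs": {
  "deltas": [
    [[0.46,-0.76,0],-0.48,45],
    [[0.46,-0.76,0],-0.48,45],
    [[0.46,-0.76,0],-0.48,45],
    [[0.46,-0.76,0],-0.48,45],
    [[0.46,-0.76,0],-0.48,45],
    [[0.46,-0.76,0],-0.48,45],
    [[0.46,-0.76,0],-0.48,45],
    [[0.46,-0.76,0],-0.48,45]
  ]
}}

```text
time: 2.0
tcp_pos: [0.5638, -0.0956, 0.3028]
tool_rot: [0.659, 0.752, 0.0, 0.0]
wrist_force: [0.5, 0.7, -0.3]
opening: 0.484
```

>>> {"fn": "arm_command", "kwargs": {
  "deltas": [
    [[0.46,-0.76,0],-0.48,45],
    [[0.46,-0.76,0],-0.48,45],
    [[0,0,-0.8],0,45],
    [[0,0,-0.8],0,45],
    [[0,0,0],0,45],
    [[0,0,0],0,45]
  ]
}}

```text
time: 2.6
tcp_pos: [0.6093, -0.1698, 0.2235]
tool_rot: [0.706, 0.708, -0.0, -0.0]
wrist_force: [0.4, -0.2, 0.3]
opening: 0.483
```

```bash
cat > st.py <<'E'
from h import *
s=readout.state(); q=s["tool_rot"]
from scipy.spatial.transform import Rotation as R
y=R.from_quat(q).as_matrix()
print(s["time"],s["tcp_pos"],"jaw deg",np.degrees(np.arctan2(y[1,1],y[0,1])),"z",y[:,2],s["wrist_force"],s["opening"]*93)
E
python3 st.py; python3 - <<'E'
from h import *
f=eyes.grab_frame("wrist"); cv2.imwrite("pics/w1.png",f["color"])
s=readout.state()
print(eyes.mark_of("tray_handle","wrist"))
for c in ["top","side"]:
    P=red(c,c+"1.png")
    print([(d["score"],d["location"]) for d in eyes.mark_of("tray_handle",c)])
E
```

```text
2.6 [ 0.60933698 -0.16977823  0.22345472] jaw deg 0.10142681831727329 z [-3.98836665e-04  1.50683720e-04 -9.99999909e-01] [ 0.35350576 -0.22693448  0.34008106] 44.87839573635875
[{'location': [0.6099, -0.1768, 0.0877], 'score': 0.69}]
[]
[(0.66, [0.6103, -0.1776, 0.0863])]
```

View pics/w1.png

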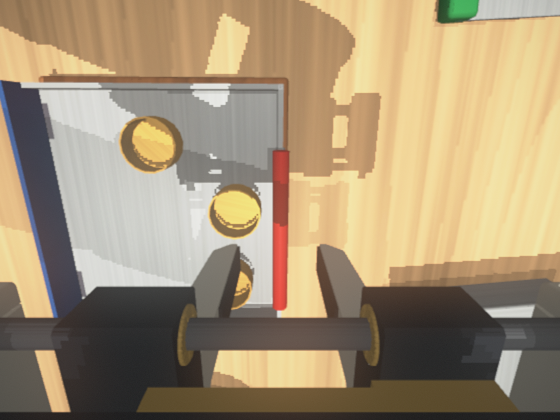

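>>> {"fn": "arm_command", "kwargs": {
  "deltas": [
    [[0.02,-0.12,-0.5],0,45],
    [[0,0,-0.5],0,45],
    [[0,0,-0.43],0,45],
    [[0,0,0],0,45],
    [[0,0,0],0,45]
  ]
}}

```text
time: 3.4
tcp_pos: [0.6105, -0.1758, 0.1522]
tool_rot: [0.706, 0.708, 0.0, 0.0]
wrist_force: [0.2, -0.0, 0.4]
opening: 0.482
```

```bash
python3 st.py; python3 - <<'E'
from h import *
f=eyes.grab_frame("wrist"); cv2.imwrite("pics/w2.png",f["color"])
f=eyes.grab_frame("side"); cv2.imwrite("pics/s2.png",f["color"])
E
```

```text
3.4 [ 0.61051695 -0.17583761  0.15220634] jaw deg 0.10273141603473063 z [ 6.77692065e-04 -2.34577364e-04 -9.99999743e-01] [ 0.18428933 -0.0057262   0.44566614] 44.81361605817636
```

View pics/s2.png

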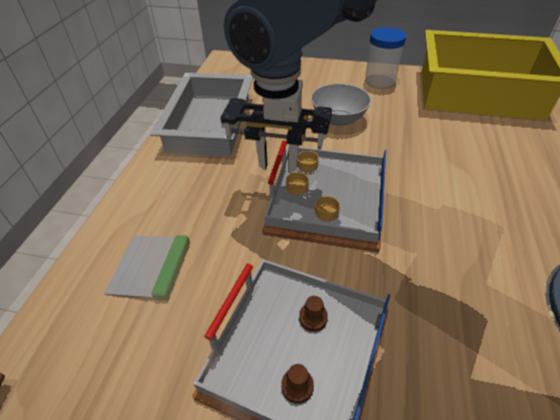

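View pics/w2.png

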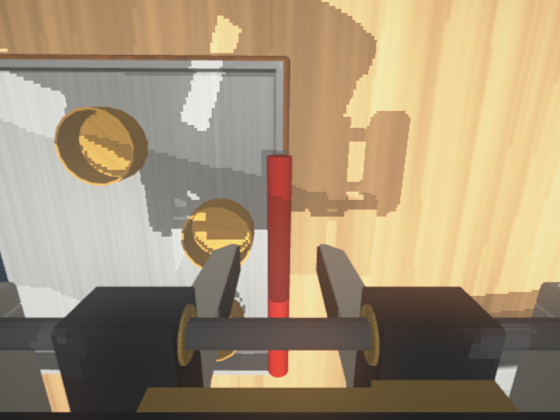

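The wrist image shows the red bar (u≈280) centred between the fingers (u≈238 and 320), and the tins lie below the fingertips. I'll close the grip.

>>> {"fn": "arm_command", "kwargs": {
  "deltas": [
    [[0,0,0],0,5],
    [[0,0,0],0,5],
    [[0,0,0],0,5],
    [[0,0,0],0,5],
    [[0,0,0],0,5],
    [[0,0,0],0,5]
  ],
  "force": 20
}}

```text
time: 4.1
tcp_pos: [0.6106, -0.1758, 0.1514]
tool_rot: [0.707, 0.708, 0.0, 0.001]
wrist_force: [4.0, 0.8, -1.3]
opening: 0.123
```

```bash
python3 - <<'E'
import numpy as np
c=lambda t:np.array([205*np.cos(t)-65*np.sin(t),205*np.sin(t)+65*np.cos(t)])
ts=np.arange(0,0.601,0.04)
for a,b in zip(ts[:-1],ts[1:]): print(round(b,2),np.round((c(b)-c(a))/50,3),np.round(c(b)-c(0),1))
E
```

```text
0.04 [-0.055  0.163] [-2.8  8.1]
0.08 [-0.062  0.161] [-5.9 16.2]
0.12 [-0.068  0.158] [-9.3 24.1]
0.16 [-0.074  0.155] [-13.   31.8]
0.2 [-0.081  0.152] [-17.   39.4]
0.24 [-0.087  0.149] [-21.3  46.9]
0.28 [-0.092  0.145] [-25.9  54.1]
0.32 [-0.098  0.141] [-30.9  61.2]
0.36 [-0.104  0.137] [-36.  68.]
0.4 [-0.109  0.133] [-41.5  74.7]
0.44 [-0.114  0.129] [-47.2  81.1]
0.48 [-0.119  0.124] [-53.2  87.3]
0.52 [-0.124  0.119] [-59.4  93.3]
0.56 [-0.129  0.114] [-65.8  99. ]
0.6 [-0.133  0.109] [-72.5 104.4]
```

>>> {"fn": "arm_command", "kwargs": {
  "deltas": [
    [[-0.03,0,0.08],0,5],
    [[-0.03,0,0.08],0,5],
    [[-0.06,0,0.16],0,5],
    [[-0.07,0,0.16],0,5],
    [[-0.07,0,0.155],0,5]
  ]
}}

```text
time: 4.6
tcp_pos: [0.5979, -0.1757, 0.1834]
tool_rot: [0.707, 0.708, 0.001, 0.001]
wrist_force: [7.4, 0.2, -4.2]
opening: 0.118
```

```bash
python3 st.py; python3 - <<'E'
from h import *
f=eyes.grab_frame("side"); cv2.imwrite("pics/s3.png",f["color"])
print([(d["score"],d["location"]) for d in eyes.mark_of("tin1","side")])
E
```

```text
4.6 [ 0.59785422 -0.17571283  0.18340635] jaw deg 0.08912157595948743 z [ 2.45394884e-03 -2.31355805e-04 -9.99996962e-01] [ 7.40977982  0.16665472 -4.20731939] 10.968820673263474
[(0.87, [0.5545, -0.2447, 0.0515]), (0.84, [0.5671, -0.174, 0.0501]), (0.61, [0.4972, -0.1136, 0.0432])]
```

View pics/s3.png

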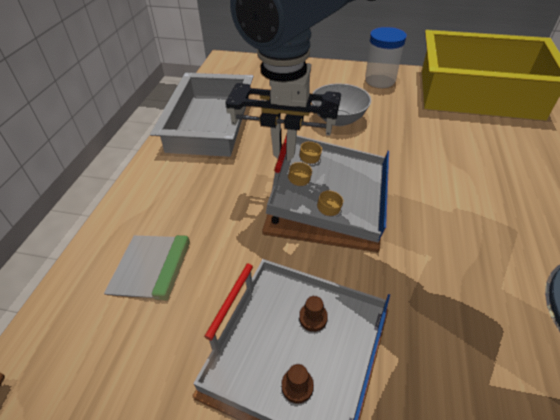

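The tray is lifting cleanly with the bar held: the handle is at about (282,155), a gap shows under the tray, and the tins have not moved. I'll carry on.

>>> {"fn": "arm_command", "kwargs": {
  "deltas": [
    [[-0.07,0,0.15],0,5],
    [[-0.08,0,0.15],0,5],
    [[-0.09,0,0.145],0,5],
    [[-0.1,0,0.14],0,5],
    [[-0.1,0,0.14],0,5],
    [[-0.11,0,0.135],0,5],
    [[-0.11,0,0.13],0,5],
    [[-0.12,0,0.125],0,5]
  ]
}}

```text
time: 5.5
tcp_pos: [0.5591, -0.1756, 0.2393]
tool_rot: [0.707, 0.708, 0.001, 0.001]
wrist_force: [8.5, 2.7, -0.1]
opening: 0.121
```

>>> {"fn": "arm_command", "kwargs": {
  "deltas": [
    [[-0.12,0,0.12],0,5],
    [[-0.06,0,0.06],0,5],
    [[0,0,0],0,5],
    [[0,0,0],0,5],
    [[0,0,0],0,5],
    [[0,0,0],0,5],
    [[0,0,0],0,5],
    [[0,0,0],0,5]
  ]
}}

```text
time: 6.3
tcp_pos: [0.5502, -0.1756, 0.2483]
tool_rot: [0.707, 0.708, 0.001, 0.001]
wrist_force: [6.8, 2.6, 2.8]
opening: 0.121
```

>>> {"fn": "arm_command", "kwargs": {
  "deltas": [
    [[0,0,0],0,5],
    [[0,0,0],0,5],
    [[0,0,0],0,5],
    [[0,0,0],0,5],
    [[0,0,0],0,5],
    [[0,0,0],0,5],
    [[0,0,0],0,5]
  ]
}}

```text
time: 7.0
tcp_pos: [0.5502, -0.1756, 0.2483]
tool_rot: [0.707, 0.708, 0.001, 0.001]
wrist_force: [6.8, 3.2, 2.7]
opening: 0.122
```

```bash
python3 st.py; python3 - <<'E'
from h import *
for c in ["side","top"]:
    f=eyes.grab_frame(c); cv2.imwrite(f"pics/{c}4.png",f["color"])
    print([(d["score"],d["location"]) for d in eyes.mark_of("tin1",c)])
E
```

```text
7.0 [ 0.550188   -0.17558823  0.24831482] jaw deg 0.09241974285852715 z [ 3.00589362e-03 -8.33176872e-05 -9.99995479e-01] [6.81214396 3.18133751 2.7404927 ] 11.36357272698762
[(0.7, [0.4234, -0.245, 0.0402]), (0.7, [0.4229, -0.1144, 0.0386]), (0.61, [0.4236, -0.1734, 0.0391])]
[(0.85, [0.4206, -0.1131, 0.0367])]
```

View pics/side4.png

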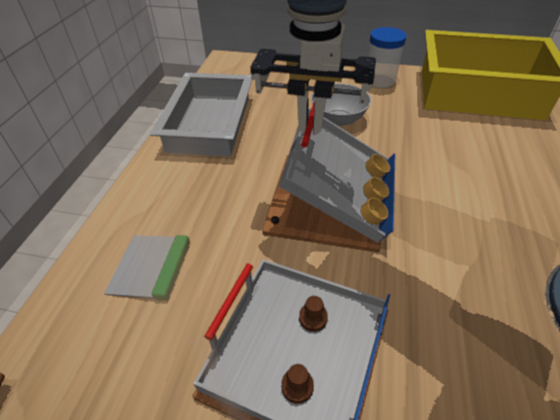

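View pics/top4.png

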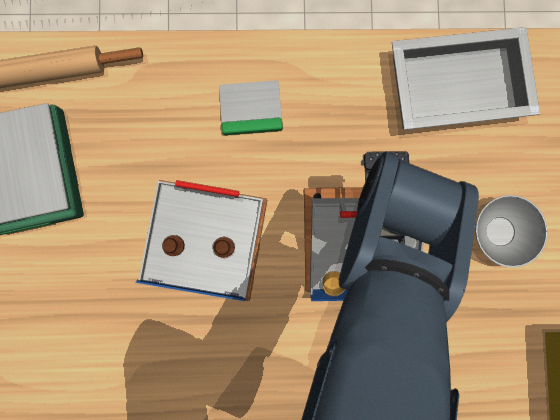

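All three tins are at the blue fence: side image (377,165), (376,188) and (375,211), with network x of about 0.423. Next I lower the tray along the same arc.

>>> {"fn": "arm_command", "kwargs": {
  "deltas": [
    [[0.06,0,-0.06],0,5],
    [[0.06,0,-0.06],0,5],
    [[0.06,0,-0.06],0,5],
    [[0.06,0,-0.062],0,5],
    [[0.06,0,-0.063],0,5],
    [[0.11,0,-0.13],0,5],
    [[0.11,0,-0.135],0,5],
    [[0.1,0,-0.14],0,5]
  ]
}}

```text
time: 8.0
tcp_pos: [0.5812, -0.1757, 0.2123]
tool_rot: [0.707, 0.708, 0.001, 0.001]
wrist_force: [5.4, 1.5, 4.1]
opening: 0.12
```

>>> {"fn": "arm_command", "kwargs": {
  "deltas": [
    [[0.1,0,-0.14],0,5],
    [[0.09,0,-0.145],0,5],
    [[0.08,0,-0.15],0,5],
    [[0.07,0,-0.15],0,5],
    [[0.07,0,-0.155],0,5],
    [[0.035,0,-0.08],0,5],
    [[0.035,0,-0.08],0,5],
    [[0.03,0,-0.08],0,5]
  ]
}}

```text
time: 8.8
tcp_pos: [0.6066, -0.1758, 0.163]
tool_rot: [0.706, 0.708, 0.001, 0.001]
wrist_force: [8.0, 2.1, 0.8]
opening: 0.117
```

>>> {"fn": "arm_command", "kwargs": {
  "deltas": [
    [[0.03,0,-0.08],0,5],
    [[0.03,0,-0.08],0,5],
    [[0.03,0,-0.07],0,5],
    [[0,0,0],0,5],
    [[0,0,0],0,5]
  ]
}}

```text
time: 9.3
tcp_pos: [0.6106, -0.1759, 0.1514]
tool_rot: [0.707, 0.708, 0.0, 0.0]
wrist_force: [6.6, 0.6, -0.9]
opening: 0.122
```

```bash
python3 st.py; python3 - <<'E'
from h import *
for c in ["side"]:
    f=eyes.grab_frame(c); cv2.imwrite(f"pics/{c}5.png",f["color"])
    print([(d["score"],d["location"]) for d in eyes.mark_of("tin1",c)])
    print([(d["score"],d["location"]) for d in eyes.mark_of("tray_handle",c)])
E
```

```text
9.3 [ 0.61063636 -0.17587466  0.1513574 ] jaw deg 0.0925449200481648 z [ 9.94711694e-04 -2.98603409e-04 -9.99999461e-01] [ 6.61381704  0.59732686 -0.92373911] 11.386592260248275
[(0.88, [0.4306, -0.1726, 0.0275]), (0.82, [0.4287, -0.1114, 0.0263]), (0.64, [0.4286, -0.2455, 0.0236])]
[(0.69, [0.6106, -0.1751, 0.0861]), (0.43, [0.4287, -0.2485, 0.0243])]
```

View pics/side5.png

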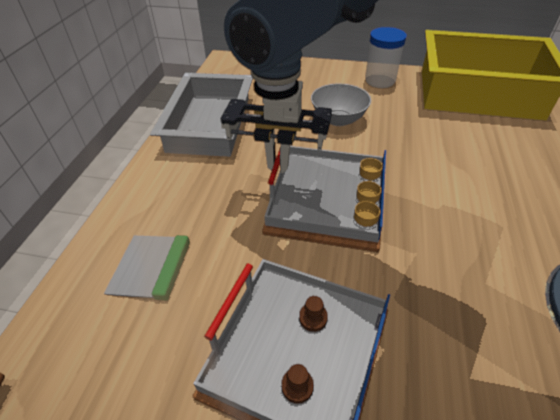

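The tray is flat and the tins measure x≈0.429, where 0.4295 is expected at the fence. I'll let go and retreat.

>>> {"fn": "arm_command", "kwargs": {
  "deltas": [
    [[0,0,0],0,20],
    [[0,0,0],0,45],
    [[0,0,0],0,45],
    [[0,0,0],0,45],
    [[0,0,0],0,45],
    [[0,0,0],0,45]
  ]
}}

```text
time: 10.05
tcp_pos: [0.6101, -0.1758, 0.1517]
tool_rot: [0.707, 0.708, -0.0, -0.0]
wrist_force: [0.0, 0.2, 0.3]
opening: 0.481
```

>>> {"fn": "arm_command", "kwargs": {
  "deltas": [
    [[0,0,0.3],0,45],
    [[0,0,0.6],0,45],
    [[0,0,0.8],0,45],
    [[0,0,0.8],0,45],
    [[0,0,0.8],0,45],
    [[0,0,0],0,45],
    [[0,0,0],0,45],
    [[0,0,0],0,45]
  ]
}}

```text
time: 10.85
tcp_pos: [0.6097, -0.1757, 0.3158]
tool_rot: [0.707, 0.708, -0.0, -0.001]
wrist_force: [0.5, -0.3, -0.2]
opening: 0.487
```

```bash
python3 st.py; python3 - <<'E'
from h import *
for c in ["side","wrist"]:
    f=eyes.grab_frame(c); cv2.imwrite(f"pics/{c}6.png",f["color"])
    print([(d["score"],d["location"]) for d in eyes.mark_of("tin1",c)])
    print([(d["score"],d["location"]) for d in eyes.mark_of("tray_handle",c)])
E
```

```text
10.85 [ 0.60970925 -0.17565118  0.31583811] jaw deg 0.09332592775860257 z [-1.64781203e-03  5.59987845e-04 -9.99998486e-01] [ 0.51670217 -0.34824948 -0.2120567 ] 45.28694938632815
[(0.88, [0.428, -0.246, 0.0227]), (0.6, [0.4311, -0.1749, 0.0288])]
[(0.87, [0.6117, -0.1789, 0.0863])]
[(0.97, [0.431, -0.1099, 0.0291]), (0.9, [0.4265, -0.2424, 0.0257]), (0.82, [0.4313, -0.1714, 0.0293])]
[(0.93, [0.6125, -0.179, 0.0882]), (0.45, [0.4309, -0.244, 0.0267])]
```

View pics/side6.png

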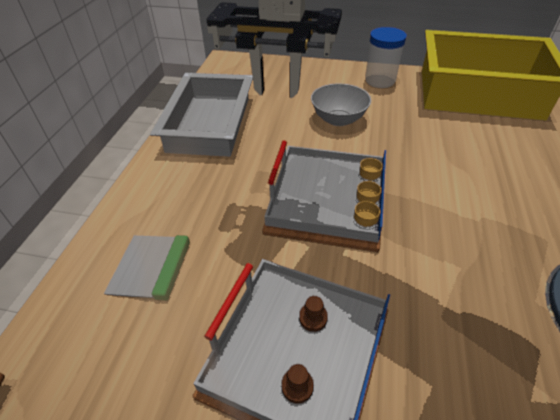

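View pics/wrist6.png

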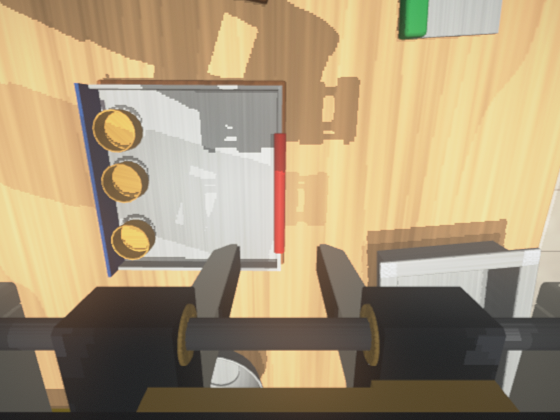

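The tray is flat and the gripper is clear of it. The three tins stand in a row along the fence: wrist image (118,130), (125,182) and (132,240).

```bash
python3 -c "
from bench import env
print(env.sign_off())"
```

```text
the job is handed in; nothing more can be done
None
```

The job is done and handed in at about 11 s of the 42 s allowed. I gripped the tin tray's red handle and tipped the tray to about 0.54 rad. I held it there for over a second until all three tins lay against the blue fence. Then I lowered it along the same arc, let go and backed off upward.

**Last checks:**
- **Tins:** all three stand in one row along the fence at x ≈ 0.427–0.431 m, where 0.4295 m is expected. They do not overlap (y ≈ -0.11, -0.17 and -0.24 m).
- **Tray:** flat, with the handle back at z ≈ 0.087 m. The gripper is about 16 cm above it and the wrist force is close to zero.
- **Forces:** the wrist force readings stayed under about 10 N.
- **Clearance:** I saw no contact between the gripper and the tins. The second tray was not touched.

**Disagreements:** in the final side view the network found only two of the three tins, though all three show in that picture and the wrist view found them all. The network also reported the handle at a tin's position with a low score (0.43–0.45), which I ignored.

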